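# Set out the buffer bottles on the rapid-test trays

## Robot

A 6-joint arm with a two-finger parallel gripper is mounted at the origin on the work surface. World frame = base frame: x ahead of the robot, y to its left, z up, the work surface at z = 0. Lengths are in m, angles in degrees, forces in N, time in s.
With the tool pointing down it reaches from about 0.375 to 0.9 m from the base axis. Payload 3.1 kg.
Tool frame: the origin (TCP) lies midway between the tips of the shut fingers; the grasp point (between the pads) lies 19 mm behind it; z points along the fingers, y is the direction in which the jaws open and shut (so a half turn about z gives the same grasp; the last joint's range is limited). The gripper opens to 87 mm and grips with 3 to 60 N. Pads are 19 mm wide; open, the fingers measure 117 mm over their backs; the gripper's body (75 mm by 190 mm) begins 51 mm behind the grasp point.
Start: joints at [65.69, 30.224, 82.088, -0, 67.689, -10.227], TCP at [0.152, 0.606, 0.186] pointing down, gripper open.
Joint ranges: [-176.69, 176.69], [-43.24, 126.21], [12.49, 139.97], [-82, 262], [0, 151.66], [-163.58, 163.58]. Speed limits (degrees/s): [159.86, 159.86, 180, 180, 180, 180].

## Interface

Orientations are given as a 3x3 rotation matrix whose columns are the frame's x, y, z axes.
In Python, from bench import arm gives the robot as it stands.
- The arm moves only by the tool move_arm, never from a script. Its arguments are lists of equal length, an entry for each row: "hand": the opening, from -1 (shut) to 1 (fully open); "dp": the shift along the tool's x, y, z in mm, a list of three; "turn": the turn about the tool's z in degrees. In form: {"hand": [hand, ...], "dp": [[x, y, z], ...], "turn": [turn, ...]}. A call has exactly 10 rows; each row shifts and turns the commanded pose from where the row before left it, along the tool's axes as they then stand; what a row does not reach is not made up. A row lasts 1/12 s, in which the tool goes at most 41.7 mm and 7.16 degrees, less where a joint would pass 70% of its speed; a pose out of reach is approached as far as the arm can. A call with a gripper value outside its range is refused whole. The fingers move at their own pace and stop on an object; "newtons" is the grip in N (left out, the last holds). Time passes only in rows, so rows that do not move let the fingers close, or fill a call up. It gives the time, the measured TCP pose, the force and the opening at its end, in the units of the state.
- arm.get_obs(): the state, without advancing time (a new reading comes with each control period).
- arm.camera(name): name is "scene" or "top"; returns (picture, depth): 384x512x3 uint8, blue, green, red; 384x512 float32, m along the optical axis (not along the pixel's ray), 0 where there is no reading.
- arm.calibration(name): a dict with "vfov" (degrees; the focal length in pixels is half the picture's height over the tangent of half this angle, whatever the lens; pixels are square), "cx", "cy" (the principal point, pixels), "rvec" (rotation vector, rad) and "tvec" (3), from world to camera coordinates, as OpenCV has them. Camera axes: x right, y down, z forward; pixel columns grow to the right and rows downward; lengths in m; the calibration is good to about 2 mm. A picture is of the moment at which its call begins. calibration takes no time and is no camera call.
- arm.finish_job(): hands the job in, once; it reports no verdict.
The state is a dict: "time_s": time; "joint_pos": joint angles; "joint_velocities": joint speeds; "joint_torque": joint torques, N m; "ee_pos": TCP position; "eef_rot": TCP orientation; "ft_force": force on the tool from outside, world axes, zero at the start; "moment": the same for the moment, N m; "width": finger opening in m.
Only numpy, scipy, OpenCV 4.12 (cv2) and the standard library are available. Lean on these libraries where they do the work, as an engineer would, in place of code of your own. Each camera call takes 0.05 s, during which the arm holds its last target. There are 200 camera calls.

## Task

Set up the four test trays for the patients, who are called in the order red, yellow, green, blue: in that order, stand each white dropper bottle upright in the ringed well of the tray that has the colour of its cap, letting go of each before you take the next. Leave the two squat amber jars where they stand.

Things in the scene. Friction and masses are not known exactly. Their poses are not given: they have to be found in the camera images.
- bottle_red_mid (a point): buffer dropper bottle with a red cap: loose, upright white plastic cylinder 32 mm in diameter up to 54 mm, then a short shoulder and a red cap 25 mm in diameter, 80 mm tall in all, with a red band around its foot; about 50 g. This point is on its axis, half-way up (40 mm above its underside); z is its upward axis.
- bottle_yellow_mid (a point): buffer dropper bottle with a yellow cap: loose, upright white plastic cylinder 32 mm in diameter up to 54 mm, then a short shoulder and a yellow cap 25 mm in diameter, 80 mm tall in all, with a yellow band around its foot; about 50 g. This point is on its axis, half-way up (40 mm above its underside); z is its upward axis.
- bottle_green_mid (a point): buffer dropper bottle with a green cap: loose, upright white plastic cylinder 32 mm in diameter up to 54 mm, then a short shoulder and a green cap 25 mm in diameter, 80 mm tall in all, with a green band around its foot; about 50 g. This point is on its axis, half-way up (40 mm above its underside); z is its upward axis.
- bottle_blue_mid (a point): buffer dropper bottle with a blue cap: loose, upright white plastic cylinder 32 mm in diameter up to 54 mm, then a short shoulder and a blue cap 25 mm in diameter, 80 mm tall in all, with a blue band around its foot; about 50 g. This point is on its axis, half-way up (40 mm above its underside); z is its upward axis.
- well_red (a point): bottle well of the red test tray: the fixed red plastic tray is 120 x 76 mm with a rim 8 mm high; near one end stands a white ring (the well), inner diameter 52 mm, outer 58 mm, whose top is 10 mm above the tray's floor; a white test cassette 66 x 21 mm, its top 9 mm above the desk, lies towards the other end. This point is the centre of the ring on the tray's floor, 4 mm above the desk; the tray's long side is this frame's y, its middle lies 27 mm along +y.
- well_yellow (a point): bottle well of the yellow test tray: the fixed yellow plastic tray is 120 x 76 mm with a rim 8 mm high; near one end stands a white ring (the well), inner diameter 52 mm, outer 58 mm, whose top is 10 mm above the tray's floor; a white test cassette 66 x 21 mm, its top 9 mm above the desk, lies towards the other end. This point is the centre of the ring on the tray's floor, 4 mm above the desk; the tray's long side is this frame's y, its middle lies 27 mm along +y.
- well_green (a point): bottle well of the green test tray: the fixed green plastic tray is 120 x 76 mm with a rim 8 mm high; near one end stands a white ring (the well), inner diameter 52 mm, outer 58 mm, whose top is 10 mm above the tray's floor; a white test cassette 66 x 21 mm, its top 9 mm above the desk, lies towards the other end. This point is the centre of the ring on the tray's floor, 4 mm above the desk; the tray's long side is this frame's y, its middle lies 27 mm along +y.
- well_blue (a point): bottle well of the blue test tray: the fixed blue plastic tray is 120 x 76 mm with a rim 8 mm high; near one end stands a white ring (the well), inner diameter 52 mm, outer 58 mm, whose top is 10 mm above the tray's floor; a white test cassette 66 x 21 mm, its top 9 mm above the desk, lies towards the other end. This point is the centre of the ring on the tray's floor, 4 mm above the desk; the tray's long side is this frame's y, its middle lies 27 mm along +y.
- jar_red_mid (a point): squat amber glass jar with a red lid, 48 mm in diameter, 44 mm tall, loose, 90 g, not to be moved. This point is on its axis, half-way up (22 mm above the desk).
- jar_blue_mid (a point): squat amber glass jar with a blue lid, 48 mm in diameter, 44 mm tall, loose, 90 g, not to be moved. This point is on its axis, half-way up (22 mm above the desk).
Not all that is in view belongs to the job. What is shaped like the part that bears bottle_blue_mid but purple is not meant. What is shaped like the part that bears bottle_green_mid but purple is not meant.

How it is judged (in metres and radians):
On the way, in this order (a step that is already met when the one before it is completed fails the run):
1. the bottle with the red cap stands released in the well of the red tray (horizontal distance between bottle_red_mid and well_red below 0.012 m and height (world z) of bottle_red_mid between 0.036 and 0.05 m and angle between bottle_red_mid's own z axis and vertical below 0.12 rad and contact force between bottle_red and the fingers below 0.3 N), for 0.2 s.
2. the bottle with the yellow cap stands released in the well of the yellow tray (horizontal distance between bottle_yellow_mid and well_yellow below 0.012 m and height (world z) of bottle_yellow_mid between 0.036 and 0.05 m and angle between bottle_yellow_mid's own z axis and vertical below 0.12 rad and contact force between bottle_yellow and the fingers below 0.3 N), for 0.2 s.
3. the bottle with the green cap stands released in the well of the green tray (horizontal distance between bottle_green_mid and well_green below 0.012 m and height (world z) of bottle_green_mid between 0.036 and 0.05 m and angle between bottle_green_mid's own z axis and vertical below 0.12 rad and contact force between bottle_green and the fingers below 0.3 N), for 0.2 s.
4. the bottle with the blue cap stands released in the well of the blue tray (horizontal distance between bottle_blue_mid and well_blue below 0.012 m and height (world z) of bottle_blue_mid between 0.036 and 0.05 m and angle between bottle_blue_mid's own z axis and vertical below 0.12 rad and contact force between bottle_blue and the fingers below 0.3 N), for 0.2 s.
At the end, for the whole second after the job is handed in: each of the four bottles stands upright (within 0.12 rad) and at rest in the ring of the tray of its cap's colour, its axis within 12 mm of the ring's centre and its foot down on the tray's floor, released; both jars still stand upright within 30 mm of where they were (all of step 1 and all of step 2 and all of step 3 and all of step 4 and linear speed of each of bottle_red, bottle_yellow, bottle_green, bottle_blue below 0.02 m/s and distance of each of jar_red_mid, jar_blue_mid from where it was at the start of the episode below 0.03 m and angle between each of jar_red_mid, jar_blue_mid's own z axis and vertical below 0.2 rad); the robot touches nothing.
It fails at once if the red-lidded jar is moved by more than 30 mm or knocked over (distance of jar_red_mid from where it was at the start of the episode above 0.03 m or angle between jar_red_mid's own z axis and vertical above 0.5 rad).
It fails at once if the blue-lidded jar is moved by more than 30 mm or knocked over (distance of jar_blue_mid from where it was at the start of the episode above 0.03 m or angle between jar_blue_mid's own z axis and vertical above 0.5 rad).
It also fails if it takes over 106 s, if anything falls off the work surface, if the arm or the gripper's body presses on something with over 40 N, if the wrist force passes 120 N, or if a joint passes its speed limit or range.

## Working session

There is one attempt and no reset: what is moved stays moved. The work goes in short steps, Python scripts to look and compute and a tool call to move; the robot and the scene stay as the last step left them, time stands still between calls to the robot, and variables do not carry over. Pictures are saved under pics/ and viewed, about 12 in all and at most 16, crops included, and the job is handed in when it is done.

Besides the shell and the picture viewer there is one more tool, called after "Call:" as name(argument=value, ...), one argument or row to a line, values as JSON. move_arm: Moves the arm, as the interface text tells. Its arguments: {"type":"object","properties":{"hand":{"type":"array","items":{"type":"number"}},"dp":{"type":"array","items":{"type":"array","items":{"type":"number"}}},"turn":{"type":"array","items":{"type":"number"}},"newtons":{"type":"number"}},"required":["hand","dp","turn"]}

```bash
mkdir -p pics; ls
python3 - <<'E'
from bench import arm
import cv2,numpy as np
for n in("scene","top"):
    p,d=arm.camera(n); cv2.imwrite(f"pics/{n}0.png",p); np.save(f"pics/{n}0.npy",d); print(n,arm.calibration(n))
o=arm.get_obs(); print(o)
E
```

```text
pics
scene {'vfov': 48.9736843423298, 'cx': 253.56279388773717, 'cy': 187.23371029700834, 'rvec': array([ 1.76788958,  1.72019978, -0.73313263]), 'tvec': array([-0.03119902, -0.31442342,  1.50293301])}
top {'vfov': 44.38842426207941, 'cx': 258.11279119914417, 'cy': 189.78050684131006, 'rvec': array([ 2.20491652, -2.16688087,  0.06550052]), 'tvec': array([-0.01756745,  0.53002793,  1.02252327])}
{'time_s': 0.1, 'joint_pos': array([ 6.56878158e+01,  3.02739913e+01,  8.21470767e+01,  1.93705123e-03,
        6.76895634e+01, -1.02280264e+01]), 'joint_velocities': array([ 0.00770187, -0.20200901, -0.15907675, -0.1048669 ,  0.00416497,
        0.04970211]), 'joint_torque': array([-1.68280444e-04, -4.40990567e+01, -1.77149856e+01,  6.35394920e-02,
        5.33543411e-02, -5.00885903e-05]), 'ee_pos': array([0.15176412, 0.60556419, 0.18537671]), 'eef_rot': array([[-9.69936053e-01,  2.43358531e-01, -8.23462608e-04],
       [ 2.43359637e-01,  9.69934552e-01, -1.74676488e-03],
       [ 3.73614701e-04, -1.89464780e-03, -9.99998135e-01]]), 'ft_force': array([-0.53242217, -0.39542524, -0.37964446]), 'moment': array([-0.00033432, -0.04454252, -0.01891994]), 'width': 0.08706059755137659}
```

View pics/scene0.png

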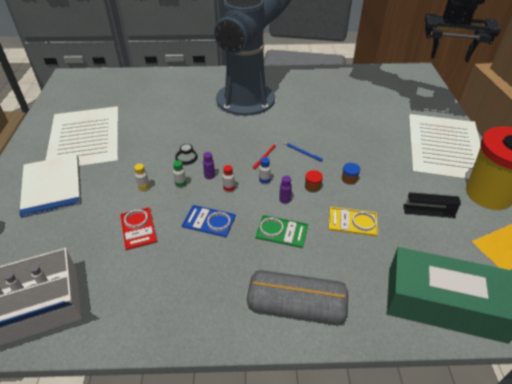

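View pics/top0.png

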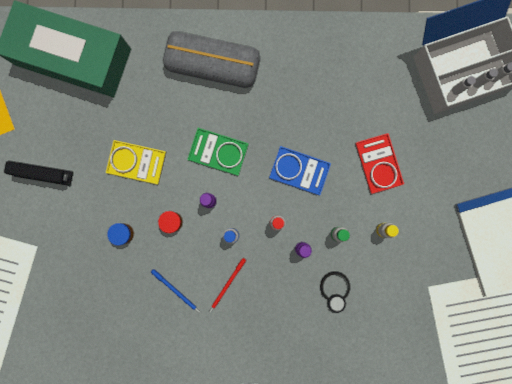

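Scene: the red, yellow, green and blue caps are in a row in front of the trays, with two purple decoys and two jars. In the top view the caps are at red (277,223), yellow (391,231), green (341,235) and blue (230,237). The purple decoys are at (207,201) and (303,250). The jars, wider and amber-sided, are at (169,222) and (119,234).

```bash
cat > h.py <<'E'
import cv2,numpy as np
from bench import arm
def cam(n):
    c=arm.calibration(n); f=192/np.tan(np.radians(c["vfov"]/2))
    K=np.array([[f,0,c["cx"]],[0,f,c["cy"]],[0,0,1]]); R=cv2.Rodrigues(c["rvec"])[0]
    return K,R,np.ravel(c["tvec"])
def ray(n,uv,z):
    K,R,t=cam(n); C=-R.T@t; d=R.T@np.linalg.solve(K,[*uv,1]); return C+d*(z-C[2])/d[2]
def proj(n,P):
    K,R,t=cam(n); q=K@(R@np.asarray(P)+t); return q[:2]/q[2]
H=dict(red=[(0,6),(174,180)],yellow=[(22,34)],green=[(50,75)],blue=[(102,120)],purple=[(128,150)])
def blobs(p,c,amin=25):
    h=cv2.cvtColor(p,cv2.COLOR_BGR2HSV); m=0
    for a,b in H[c]: m=m|cv2.inRange(h,(a,120,60),(b,255,255))
    n,l,s,ce=cv2.connectedComponentsWithStats(m)
    return [(s[i],ce[i],l==i) for i in range(1,n) if s[i][4]>=amin]
E
python3 - <<'E'
from h import *
for n in("top","scene"):
    p=cv2.imread(f"pics/{n}0.png"); d=np.load(f"pics/{n}0.npy"); K,R,t=cam(n)
    for c in H:
        for s,ce,m in blobs(p,c):
            z=np.median(d[m]); u=ce
            P=R.T@(z*np.linalg.solve(K,[*u,1])-t)
            print(n,c,s,ce.round(1),"depthP",(P*1000).round(0), "z9",(ray(n,u,.009)*1000).round(0)[:2],"z75",(ray(n,u,.075)*1000).round(0)[:2])
E
```

```text
top red [356 133  48  61 936] [377.9 160.7] depthP [ 601. -276.    5.] z9 [ 600. -275.] z75 [ 592. -258.]
top red [373 164  22  22 385] [383.4 174.3] depthP [ 571. -288.    4.] z9 [ 570. -287.] z75 [ 563. -270.]
top red [158 211  23  22 406] [169.1 221.6] depthP [457. 181.  44.] z9 [457. 188.] z75 [457. 175.]
top red [272 217  12  12 109] [277.7 222.8] depthP [459. -50.  80.] z9 [458. -53.] z75 [459. -51.]
top red [212 258  34  50 222] [228.8 281.9] depthP [327.  52.   9.] z9 [327.  53.] z75 [335.  48.]
top yellow [  0  91  14  44 332] [  4.4 117.8] depthP [685. 571.   1.] z9 [684. 566.] z75 [670. 530.]
top yellow [106 140  60  45 937] [138.6 162.7] depthP [587. 261.   5.] z9 [587. 260.] z75 [579. 243.]
top yellow [113 148  21  23 373] [123. 159.] depthP [595. 297.   5.] z9 [595. 295.] z75 [586. 276.]
top yellow [385 225  14  12 129] [391.4 230.4] depthP [ 447. -285.   80.] z9 [ 446. -305.] z75 [ 447. -286.]
top green [ 3 32 11 13 33] [ 8.5 37.2] depthP [840. 525.  85.] z9 [870. 567.] z75 [844. 530.]
top green [188 128  60  47 813] [214.9 150.8] depthP [617.  90.   5.] z9 [617.  90.]
[... 3498 characters left out ...]
.1] depthP [ 525. -521.   14.] z9 [ 520. -524.] z75 [ 584. -481.]
scene blue [182 205  53  32 396] [205.6 222.8] depthP [ 589. -107.    7.] z9 [ 590. -107.] z75 [649. -98.]
scene blue [207 209  10   8  28] [211.3 211.4] depthP [547. -94.   5.] z9 [551. -94.] z75 [613. -86.]
scene blue [210 215  18  12 167] [218.3 220.9] depthP [580. -75.   4.] z9 [585. -74.] z75 [643. -69.]
scene blue [  0 302  64  22 108] [ 30.9 312.7] depthP [ 897. -398.  120.] z9 [ 832. -461.] z75 [ 870. -423.]
scene purple [204 153  10  25 198] [208.2 165.4] depthP [ 416. -105.   50.] z9 [ 368. -111.] z75 [ 445. -102.]
scene purple [280 176  11  26 222] [285.3 189.4] depthP [518. 100.  51.] z9 [475. 106.] z75 [542.  97.]
```

Run:
```python
import cv2,numpy as np
a=cv2.imread("pics/scene0.png")[140:255,115:385]; b=cv2.imread("pics/top0.png")[125:270,100:420]
a=cv2.resize(a,(700,298),interpolation=2); b=cv2.resize(b,(640,290),interpolation=2)
b=cv2.copyMakeBorder(b,0,0,0,60,0); cv2.imwrite("pics/crop1.png",np.vstack([a,b]))
```

```text
(no output)
```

View pics/crop1.png

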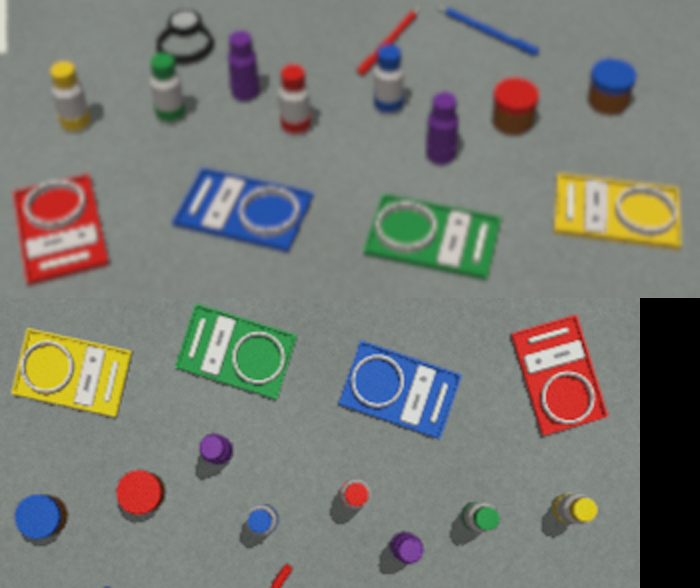

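Call:
move_arm(
  hand=[1,1,1,1,1,1,1,1,0.6,0.4],
  dp=[
    [0,0,0],
    [0,0,0],
    [-25,-20,0],
    [-25,-20,0],
    [-25,-20,0],
    [-25,-20,0],
    [-25,-20,0],
    [-25,-20,0],
    [-25,-20,0],
    [-25,-20,0],
  ],
  turn=[-7.05,-7.05,0,0,0,0,0,0,0,0],
  newtons=15,
)

```text
time_s: 0.93
ee_pos: [0.3528, 0.4449, 0.1859]
eef_rot: [[-1.0, -0.0, -0.001], [-0.0, 1.0, -0.001], [0.001, -0.001, -1.0]]
ft_force: [-0.8, -0.5, 0.9]
width: 0.0803
```

The crop confirms the four white-bodied bottles with coloured caps. The amber jars are squat with lids 22 px wide, and the all-purple bottles are decoys, so I go to the red bottle at (459,-50).

Call:
move_arm(
  hand=[0.4,0.4,0.4,0.4,0.4,0.4,0.4,0.4,0.4,0.4],
  dp=[
    [-10,-40,0],
    [-10,-40,0],
    [-10,-40,0],
    [-10,-40,0],
    [-10,-40,0],
    [-10,-40,0],
    [-10,-40,0],
    [-10,-40,0],
    [-10,-40,0],
    [-10,-40,0],
  ],
  turn=[0,0,0,0,0,0,0,0,0,0],
)

```text
time_s: 1.77
ee_pos: [0.452, 0.0444, 0.1862]
eef_rot: [[-1.0, -0.0, -0.0], [-0.0, 1.0, 0.0], [0.0, 0.0, -1.0]]
ft_force: [0.9, -0.6, 0.0]
width: 0.0606
```

Call:
move_arm(
  hand=[0.4,0.4,0.4,0.4,0.4,0.4,0.4,0.4,0.4,0.4],
  dp=[
    [-2,-30,0],
    [-2,-30,0],
    [-2,-30,0],
    [0,-5,0],
    [0,0,10],
    [0,0,15],
    [0,0,15],
    [0,0,15],
    [0,0,10],
    [0,0,0],
  ],
  turn=[0,0,0,0,0,0,0,0,0,0],
)

```text
time_s: 2.6
ee_pos: [0.4563, -0.0476, 0.1194]
eef_rot: [[-1.0, -0.0, -0.005], [-0.0, 1.0, 0.002], [0.005, 0.002, -1.0]]
ft_force: [-0.6, 0.5, -0.0]
width: 0.061
```

Call:
move_arm(
  hand=[0.4,0.4,0.4,0.4,0.4,0.4,0.4,0.4,0.4,0.4],
  dp=[
    [-1,0,15],
    [0,0,15],
    [0,0,15],
    [0,0,15],
    [0,0,12],
    [0,0,12],
    [0,0,8],
    [0,0,3],
    [0,0,0],
    [0,0,0],
  ],
  turn=[0,0,0,0,0,0,0,0,0,0],
)

```text
time_s: 3.43
ee_pos: [0.4595, -0.0487, 0.0266]
eef_rot: [[-1.0, -0.0, 0.0], [-0.0, 1.0, -0.0], [-0.0, -0.0, -1.0]]
ft_force: [-0.4, 0.4, -0.2]
width: 0.061
```

Run:
```python
from h import *
p,d=arm.camera("scene"); cv2.imwrite("pics/s1.png",cv2.resize(p[110:260,130:330],(800,600)))
print(arm.get_obs()["ee_pos"])
```

```text
[ 0.45970725 -0.04877037  0.02679895]
```

View pics/s1.png

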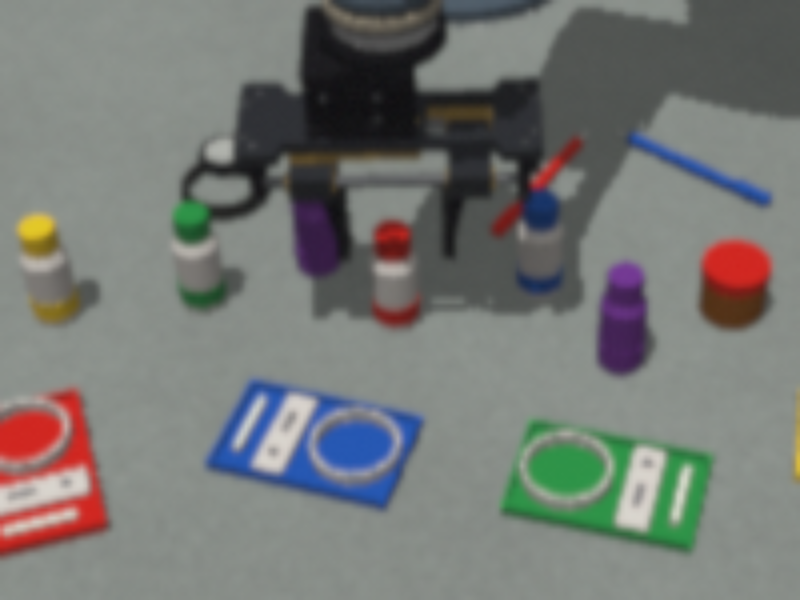

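The fingers look further back (smaller x) than the bottle, and the purple bottle seems close to a finger. I'll check with depth before closing.

Run:
```python
from h import *
for n in("scene","top"):
    p,d=arm.camera(n); cv2.imwrite(f"pics/{n}2.png",p); K,R,t=cam(n)
    e=arm.get_obs()["ee_pos"]
    print(n,"tcp proj",proj(n,e),[proj(n,e+[0,s,0]).round(1) for s in(-.03,-.045,.03,.045)])
    v,u=np.mgrid[:384,:512]; X=np.stack([u*d,v*d,d],-1)@np.linalg.inv(K).T; W=(X-t)@R
    dark=(p.max(2)<60)
    m=dark&(d>0)&(W[...,2]>.02)&(W[...,2]<.09)&(abs(W[...,0]-.45)<.12)&(abs(W[...,1]+.05)<.1)
    for s in(-1,1):
        q=W[m&(s*(W[...,1]+.05)>0)]; 
        if len(q): print(s,len(q),q.min(0).round(3),np.median(q,0).round(3),q.max(0).round(3))
    for c in("red","purple"):
        for s,ce,mm in blobs(p,c,15): print(c,s,ce.round(1),np.median(W[mm],0).round(3),W[mm].min(0).round(3),W[mm].max(0).round(3))
c=cv2.imread("pics/top2.png")[180:290,190:350]; cv2.imwrite("pics/t2c.png",cv2.resize(c,(800,550)))
```

```text
scene tcp proj [228.81044903 182.02375923] [array([217.8, 182.2]), array([212.3, 182.3]), array([239.8, 181.8]), array([245.3, 181.7])]
-1 35 [ 0.414 -0.099  0.031] [ 0.469 -0.083  0.074] [ 0.475 -0.078  0.09 ]
1 28 [ 0.46  -0.017  0.067] [ 0.47  -0.012  0.08 ] [ 0.474 -0.009  0.089]
red [481 126  31  43 960] [497.5 145.1] [0.501 0.616 0.172] [-0.16  -0.003 -0.298] [1.302 1.052 0.815]
red [262 145  13  12  47] [268.5 150.9] [0.304 0.068 0.009] [0.276 0.039 0.001] [0.497 0.087 0.148]
red [253 160   7   9  30] [256.3 164.5] [0.37  0.028 0.01 ] [0.35  0.019 0.006] [0.383 0.038 0.013]
red [224 165   9  10  71] [227.8 169.7] [ 0.467 -0.049  0.079] [ 0.368 -0.06   0.001] [ 0.475 -0.038  0.083]
red [306 170  17  15 203] [313.7 176.7] [0.464 0.181 0.044] [ 0.386  0.16  -0.   ] [0.484 0.205 0.049]
red [223 186  12   5  36] [228.9 188.4] [ 0.473 -0.049  0.015] [ 0.464 -0.065  0.009] [ 0.477 -0.035  0.023]
red [120 208  37  42 498] [138.3 231.5] [ 0.618 -0.268  0.005] [ 0.531 -0.331 -0.002] [ 1.302 -0.003  0.815]
red [127 213  19  12 174] [135.7 218.4] [ 0.565 -0.288  0.004] [ 0.544 -0.311  0.   ] [ 1.302 -0.003  0.815]
purple [204 161  10  17 130] [208.4 169.3] [ 0.417 -0.106  0.035] [ 0.411 -0.117  0.007] [ 0.423 -0.094  0.067]
purple [280 176  11  27 223] [285.3 189.3] [0.518 0.1   0.053] [0.497 0.087 0.009] [0.526 0.113 0.084]
top tcp proj [276.10237367 222.10135062] [array([289.9, 222.3]), array([296.8, 222.5]), array([262.3, 221.9]), array([255.4, 221.7])]
red [356 133  48  61 934] [377.9 160.7] [ 0.603 -0.271  0.005] [ 0.463 -0.332 -0.002] [ 0.663 -0.014  1.055]
red [373 164  22  22 384] [383.5 174.3] [ 0.571 -0.288  0.004] [ 0.546 -0.313 -0.001] [ 0.594 -0.262  0.015]
red [158 211  23  22 407] [169.1 221.6] [0.456 0.181 0.044] [ 0.433 -0.014 -0.003] [0.48  0.215 1.055]
purple [200 194  16  14 175] [207.5 200.2] [0.503 0.097 0.079] [0.49  0.084 0.019] [0.517 0.112 0.084]
```

View pics/t2c.png

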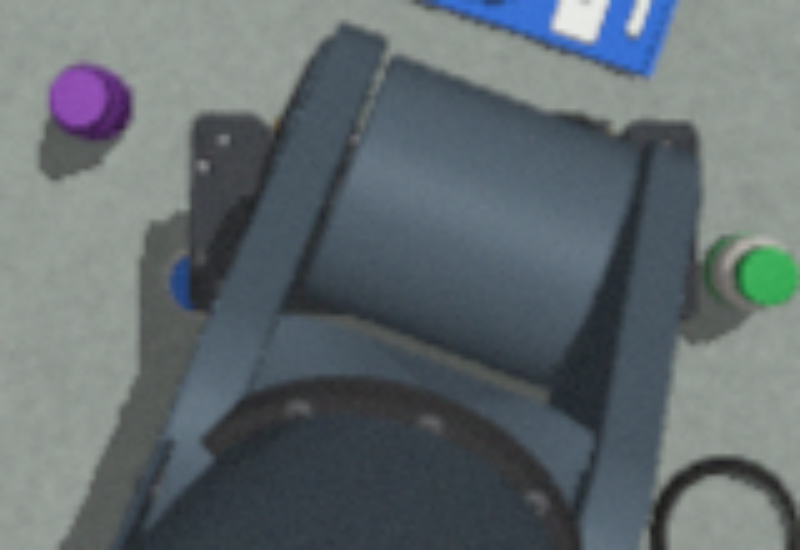

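Depth puts the finger fronts at x≈0.469, about 10 mm ahead of the TCP as expected, so they flank the bottle at (0.459,-0.05). The purple bottle hasn't moved. The top view shows only the arm over the scene. I'll close and lift.

Call:
move_arm(
  hand=[-0.5,-0.5,-0.5,-0.5,-0.5,-0.5,-0.5,-0.5,-0.5,-0.5],
  dp=[
    [0,0,2],
    [0,0,0],
    [0,0,0],
    [0,0,0],
    [0,0,0],
    [0,0,0],
    [0,0,0],
    [0,0,-5],
    [0,0,-15],
    [0,0,-20],
  ],
  turn=[0,0,0,0,0,0,0,0,0,0],
  newtons=15,
)

```text
time_s: 4.42
ee_pos: [0.4579, -0.0483, 0.0638]
eef_rot: [[-1.0, -0.0, -0.004], [-0.0, 1.0, 0.001], [0.004, 0.001, -1.0]]
ft_force: [-0.2, -0.7, -1.2]
width: 0.0246
```

Run:
```python
from h import *
p,d=arm.camera("scene"); cv2.imwrite("pics/s3.png",cv2.resize(p[110:260,130:330],(800,600),interpolation=2))
o=arm.get_obs();print(o["ee_pos"],o["width"],o["ft_force"])
```

```text
[ 0.46057056 -0.0490528   0.06738595] 0.024582751747088114 [-0.10929727  0.47848222  1.47248317]
```

View pics/s3.png

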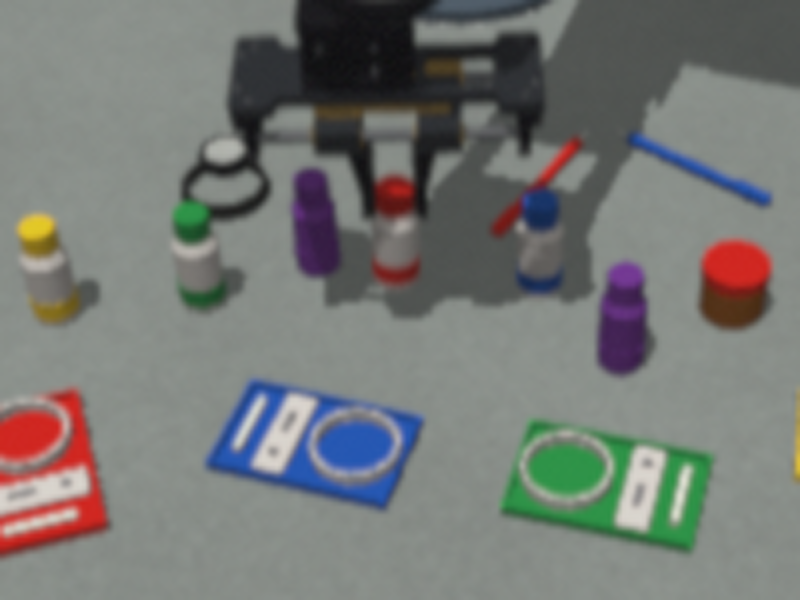

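The red bottle is held by its cap (24.6 mm matches the 25 mm cap) and hangs upright, at about crop (395,230). So the real fingertips sit roughly 25 mm higher than the reported TCP. The hold is sound: the bottle left the desk at a reported z≈0.0265, so on the tray floor that becomes ≈0.0305. I'll lift and carry it.

Call:
move_arm(
  hand=[-0.5,-0.5,-0.5,-0.5,-0.5,-0.5,-0.5,-0.5,-0.5,-0.5],
  dp=[
    [0,0,-20],
    [0,0,-25],
    [0,0,-25],
    [-10,0,-10],
    [-20,-10,0],
    [-20,-20,0],
    [-20,-20,0],
    [-20,-20,0],
    [-20,-20,0],
    [0,-30,0],
  ],
  turn=[0,0,0,0,0,0,0,0,0,0],
)

```text
time_s: 5.3
ee_pos: [0.5731, -0.1689, 0.1446]
eef_rot: [[-1.0, -0.002, 0.004], [-0.002, 1.0, -0.001], [-0.004, -0.001, -1.0]]
ft_force: [0.8, 0.2, -0.5]
width: 0.0247
```

Call:
move_arm(
  hand=[-0.5,-0.5,-0.5,-0.5,-0.5,-0.5,-0.5,-0.5,-0.5,-0.5],
  dp=[
    [0,-30,0],
    [0,-30,0],
    [0,-25,0],
    [0,-20,0],
    [0,-13,0],
    [0,0,0],
    [0,0,20],
    [0,0,20],
    [0,0,10],
    [0,0,0],
  ],
  turn=[0,0,0,0,0,0,0,0,0,0],
)

```text
time_s: 6.13
ee_pos: [0.5672, -0.2838, 0.0915]
eef_rot: [[-1.0, -0.001, -0.005], [-0.001, 1.0, 0.005], [0.005, 0.005, -1.0]]
ft_force: [-0.9, 0.4, 0.3]
width: 0.025
```

```bash
cat >> h.py <<'E'
def look(c,i):
    p,d=arm.camera("scene"); cv2.imwrite(f"pics/s{i}.png",p); K,R,t=cam("scene")
    v,u=np.mgrid[:384,:512]; W=(np.stack([u*d,v*d,d],-1)@np.linalg.inv(K).T-t)@R
    o=arm.get_obs(); print("tcp",o["ee_pos"].round(4),"w",o["width"].round(4))
    for s,ce,m in blobs(p,c,12):
        print(c,s,ce.round(1),np.median(W[m],0).round(3))
    return p
E
python3 - <<'E'
from h import *
p=look("red",4); cv2.imwrite("pics/s4c.png",cv2.resize(p[110:260,70:270],(800,600),interpolation=2))
E
```

```text
Traceback (most recent call last):
  File "h.py", line 20, in look
    o=arm.get_obs(); print("tcp",o["ee_pos"].round(4),"w",o["width"].round(4))
                                                          ^^^^^^^^^^^^^^^^
AttributeError: 'float' object has no attribute 'round'
```

```bash
sed -i 's/o\["width"\].round(4)/round(o["width"],4)/' h.py
python3 - <<'E'
from h import *
p=look("red",4); cv2.imwrite("pics/s4c.png",cv2.resize(p[110:260,70:270],(800,600),interpolation=2))
E
```

```text
tcp [ 0.5693 -0.2856  0.0942] w 0.0247
red [481 126  31  43 959] [497.5 145.2] [0.501 0.616 0.172]
red [263 144  13  13  45] [269.5 149.8] [0.3   0.073 0.008]
red [253 160   7   9  31] [256.3 164.4] [0.372 0.028 0.01 ]
red [306 170  17  15 201] [313.7 176.7] [0.464 0.182 0.044]
red [120 175  12  12 105] [125.7 180.6] [ 0.578 -0.282  0.148]
red [125 197  13   8  49] [131.4 201.1] [ 0.583 -0.279  0.084]
red [120 208  37  42 496] [138.1 231.5] [ 0.617 -0.268  0.005]
red [127 213  18  12 171] [135.5 218.5] [ 0.566 -0.288  0.004]
```

View pics/s4c.png

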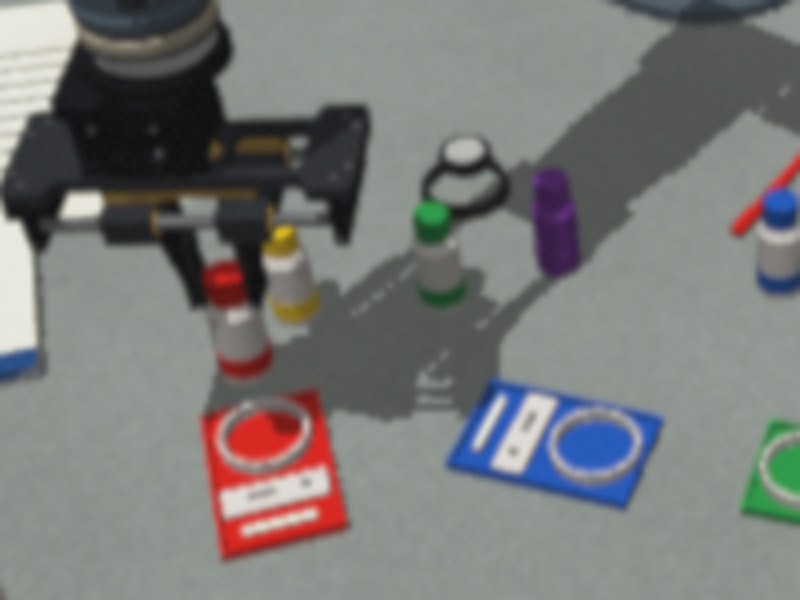

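Red hangs upright over the red well. By depth its axis is ≈(0.570,-0.283) and the well is (0.570,-0.287), so I nudge y by -3 mm, lower and release.

Call:
move_arm(
  hand=[-0.5,-0.5,-0.5,-0.5,-0.5,-0.5,-0.5,-0.5,-0.5,-0.5],
  dp=[
    [0,-3,5],
    [0,0,12],
    [0,0,12],
    [0,0,10],
    [0,0,10],
    [0,0,7],
    [0,0,4],
    [0,0,2],
    [0,0,0],
    [0,0,0],
  ],
  turn=[0,0,0,0,0,0,0,0,0,0],
)

```text
time_s: 7.07
ee_pos: [0.5696, -0.2899, 0.0324]
eef_rot: [[-1.0, -0.0, 0.0], [-0.0, 1.0, -0.0], [-0.0, -0.0, -1.0]]
ft_force: [0.8, 0.6, -0.2]
width: 0.0243
```

Call:
move_arm(
  hand=[-0.5,-0.4,-0.2,0.2,0.4,0.4,0.4,0.4,0.4,0.4],
  dp=[
    [0,0,1],
    [0,0,0],
    [0,0,0],
    [0,0,0],
    [0,0,0],
    [0,0,0],
    [0,0,0],
    [0,0,0],
    [0,0,0],
    [0,0,-5],
  ],
  turn=[0,0,0,0,0,0,0,0,0,0],
)

```text
time_s: 7.9
ee_pos: [0.5686, -0.2892, 0.0355]
eef_rot: [[-1.0, -0.0, -0.002], [-0.0, 1.0, 0.001], [0.002, 0.001, -1.0]]
ft_force: [0.5, 0.2, -0.6]
width: 0.0599
```

Call:
move_arm(
  hand=[0.4,0.4,0.4,0.4,0.4,0.4,0.4,0.4,0.4,0.4],
  dp=[
    [0,0,-15],
    [0,0,-25],
    [0,0,-25],
    [0,0,-20],
    [20,0,0],
    [30,0,0],
    [30,0,0],
    [25,0,0],
    [15,0,0],
    [3,3,0],
  ],
  turn=[0,0,0,0,0,0,0,0,0,0],
)

```text
time_s: 8.73
ee_pos: [0.4436, -0.2863, 0.1216]
eef_rot: [[-1.0, 0.002, -0.002], [0.002, 1.0, 0.001], [0.002, 0.001, -1.0]]
ft_force: [0.3, -0.5, -0.1]
width: 0.0609
```

Run:
```python
from h import *
p=look("red",5); look("yellow",55)
```

```text
tcp [ 0.4446 -0.2858  0.1216] w 0.061
red [481 126  31  43 958] [497.4 145.2] [0.501 0.616 0.172]
red [263 145  12  12  41] [269.1 150.4] [0.301 0.07  0.009]
red [253 160   7   9  31] [256.3 164.4] [0.368 0.029 0.01 ]
red [306 170  17  15 203] [313.7 176.7] [0.464 0.182 0.044]
red [124 195  11  11  91] [129.3 199.8] [ 0.575 -0.287  0.082]
red [120 208  37  42 498] [138.3 231.5] [ 0.618 -0.268  0.005]
red [127 213  18  12 110] [136.2 219.5] [ 0.58  -0.279  0.01 ]
tcp [ 0.4462 -0.2866  0.1217] w 0.0609
yellow [ 467  151   45   59 1828] [490.  184.5] [0.546 0.614 0.075]
yellow [134 163  10  11  85] [139. 168.] [ 0.454 -0.285  0.078]
yellow [139 184  11   6  40] [143.8 187. ] [ 0.463 -0.282  0.016]
yellow [329 207  49  29 517] [349.8 222.3] [0.602 0.261 0.005]
yellow [355 215  19  13 184] [363.7 220.7] [0.592 0.297 0.004]
yellow [ 474  225   38   45 1000] [498.  246.9] [0.678 0.605 0.001]
```

Red is standing in its ring: cap front (0.575,-0.287), z 0.082, which is 4 mm up as expected. Next is yellow, gripped the same way.

Call:
move_arm(
  hand=[0.4,0.4,0.4,0.4,0.4,0.4,0.4,0.4,0.4,0.4],
  dp=[
    [-1,0,15],
    [0,0,15],
    [0,0,15],
    [0,0,15],
    [0,0,12],
    [0,0,12],
    [0,0,8],
    [0,0,3],
    [0,0,0],
    [0,0,0],
  ],
  turn=[0,0,0,0,0,0,0,0,0,0],
)

```text
time_s: 9.67
ee_pos: [0.448, -0.287, 0.0264]
eef_rot: [[-1.0, -0.001, 0.001], [-0.001, 1.0, -0.001], [-0.001, -0.001, -1.0]]
ft_force: [-0.2, -0.2, -0.7]
width: 0.0606
```

Call:
move_arm(
  hand=[-0.5,-0.5,-0.5,-0.5,-0.5,-0.5,-0.5,-0.5,-0.5,-0.5],
  dp=[
    [0,0,0],
    [0,0,0],
    [0,0,0],
    [0,0,0],
    [0,0,0],
    [0,0,0],
    [0,0,0],
    [0,0,-5],
    [0,0,-15],
    [0,0,-20],
  ],
  turn=[0,0,0,0,0,0,0,0,0,0],
)

```text
time_s: 10.5
ee_pos: [0.4461, -0.2856, 0.0655]
eef_rot: [[-1.0, -0.0, -0.003], [-0.0, 1.0, 0.003], [0.003, 0.003, -1.0]]
ft_force: [-0.6, 0.6, -1.5]
width: 0.0246
```

Call:
move_arm(
  hand=[-0.5,-0.5,-0.5,-0.5,-0.5,-0.5,-0.5,-0.5,-0.5,-0.5],
  dp=[
    [0,0,-20],
    [0,0,-25],
    [0,0,-25],
    [-5,10,-20],
    [-10,20,0],
    [-10,30,0],
    [-10,35,0],
    [-10,35,0],
    [-10,35,0],
    [-10,35,0],
  ],
  turn=[0,0,0,0,0,0,0,0,0,0],
)

```text
time_s: 11.33
ee_pos: [0.5121, -0.085, 0.1565]
eef_rot: [[-1.0, 0.0, -0.0], [0.0, 1.0, 0.0], [0.0, 0.0, -1.0]]
ft_force: [0.6, 0.0, -0.0]
width: 0.0246
```

Call:
move_arm(
  hand=[-0.5,-0.5,-0.5,-0.5,-0.5,-0.5,-0.5,-0.5,-0.5,-0.5],
  dp=[
    [-10,35,0],
    [-10,35,0],
    [-10,35,0],
    [-10,35,0],
    [-10,35,0],
    [-10,35,0],
    [-10,35,0],
    [-10,35,0],
    [-3,35,0],
    [0,30,0],
  ],
  turn=[0,0,0,0,0,0,0,0,0,0],
)

```text
time_s: 12.17
ee_pos: [0.5955, 0.2608, 0.1563]
eef_rot: [[-1.0, -0.001, 0.001], [-0.001, 1.0, 0.001], [-0.001, 0.001, -1.0]]
ft_force: [0.1, -0.1, -0.8]
width: 0.0243
```

Call:
move_arm(
  hand=[-0.5,-0.5,-0.5,-0.5,-0.5,-0.5,-0.5,-0.5,-0.5,-0.5],
  dp=[
    [0,20,0],
    [0,15,0],
    [0,3,0],
    [0,0,0],
    [0,0,20],
    [0,0,20],
    [0,0,15],
    [0,0,5],
    [0,0,0],
    [0,0,0],
  ],
  turn=[0,0,0,0,0,0,0,0,0,0],
)

```text
time_s: 13.0
ee_pos: [0.5957, 0.2952, 0.0967]
eef_rot: [[-1.0, 0.001, 0.0], [0.001, 1.0, -0.0], [-0.0, -0.0, -1.0]]
ft_force: [0.9, -0.5, -0.7]
width: 0.0245
```

Run:
```python
from h import *
p=look("yellow",6)
```

```text
tcp [0.5962 0.2957 0.0973] w 0.0247
yellow [ 467  151   45   59 1829] [490.  184.6] [0.546 0.614 0.074]
yellow [370 178  12  12 109] [375.2 183.1] [0.605 0.295 0.15 ]
yellow [363 200  13   8  55] [368.5 203.9] [0.61  0.289 0.086]
yellow [329 207  49  29 487] [348.2 222.7] [0.604 0.257 0.005]
yellow [369 212   8  10  32] [374.  214.7] [0.571 0.328 0.007]
yellow [355 215  19  13 182] [363.7 220.8] [0.591 0.298 0.004]
yellow [ 473  225   39   45 1011] [498.  246.8] [0.678 0.605 0.001]
```

Call:
move_arm(
  hand=[-0.5,-0.5,-0.5,-0.5,-0.5,-0.5,-0.5,-0.5,-0.5,-0.5],
  dp=[
    [0,1,7],
    [0,0,12],
    [0,0,12],
    [0,0,12],
    [0,0,10],
    [0,0,7],
    [0,0,4],
    [0,0,2],
    [0,0,0],
    [0,0,0],
  ],
  turn=[0,0,0,0,0,0,0,0,0,0],
)

```text
time_s: 13.88
ee_pos: [0.5955, 0.2975, 0.0303]
eef_rot: [[-1.0, -0.0, 0.001], [-0.0, 1.0, 0.0], [-0.001, 0.0, -1.0]]
ft_force: [-0.2, -0.1, -1.1]
width: 0.0246
```

Call:
move_arm(
  hand=[-0.5,-0.4,-0.2,0.2,0.4,0.4,0.4,0.4,0.4,0.4],
  dp=[
    [0,0,0],
    [0,0,0],
    [0,0,0],
    [0,0,0],
    [0,0,0],
    [0,0,0],
    [0,0,0],
    [0,0,0],
    [0,0,0],
    [0,0,-5],
  ],
  turn=[0,0,0,0,0,0,0,0,0,0],
)

```text
time_s: 14.72
ee_pos: [0.5943, 0.297, 0.0344]
eef_rot: [[-1.0, -0.0, -0.002], [-0.0, 1.0, -0.001], [0.002, -0.001, -1.0]]
ft_force: [-0.8, -0.0, -0.5]
width: 0.0603
```

Call:
move_arm(
  hand=[0.4,0.4,0.4,0.4,0.4,0.4,0.4,0.4,0.4,0.4],
  dp=[
    [0,0,-15],
    [0,0,-25],
    [0,0,-25],
    [0,0,-25],
    [5,-20,-20],
    [10,-35,0],
    [10,-35,0],
    [10,-35,0],
    [10,-35,0],
    [10,-35,0],
  ],
  turn=[0,0,0,0,0,0,0,0,0,0],
)

```text
time_s: 15.55
ee_pos: [0.5396, 0.101, 0.1459]
eef_rot: [[-1.0, -0.001, 0.001], [-0.001, 1.0, -0.0], [-0.001, -0.0, -1.0]]
ft_force: [-1.2, 0.3, 0.2]
width: 0.061
```

Run:
```python
from h import *
p=look("yellow",7);look("green",75)
```

```text
tcp [0.5371 0.095  0.1455] w 0.0611
yellow [ 467  151   45   59 1830] [490.  184.5] [0.546 0.614 0.075]
yellow [365 197  11  12  95] [369.8 202.6] [0.602 0.296 0.083]
yellow [329 207  49  29 506] [349.2 222.5] [0.603 0.259 0.005]
yellow [355 215  19  12 119] [362.8 221.5] [0.604 0.287 0.012]
yellow [474 225  38  45 998] [498.  246.9] [0.678 0.604 0.001]
tcp [0.5385 0.098  0.1456] w 0.061
green [174 160   9  10  66] [177.5 164.5] [ 0.443 -0.185  0.078]
green [177 182   9   4  17] [181.2 183.9] [ 0.451 -0.181  0.015]
green [256 219  52  28 374] [286.1 234.4] [0.635 0.098 0.005]
green [263 222  18  11 161] [271.2 226.9] [0.604 0.059 0.004]
```

Yellow stands in its ring (cap at 0.602, 0.296, z 0.083). Next is green at (436,-186).

Call:
move_arm(
  hand=[0.4,0.4,0.4,0.4,0.4,0.4,0.4,0.4,0.4,0.4],
  dp=[
    [13,-35,0],
    [13,-35,0],
    [13,-35,0],
    [13,-35,0],
    [13,-35,0],
    [13,-35,0],
    [13,-35,0],
    [11,-30,0],
    [0,-8,0],
    [0,0,0],
  ],
  turn=[0,0,0,0,0,0,0,0,0,0],
)

```text
time_s: 16.48
ee_pos: [0.4393, -0.1829, 0.1458]
eef_rot: [[-1.0, 0.003, 0.002], [0.003, 1.0, -0.001], [-0.002, -0.001, -1.0]]
ft_force: [1.0, 0.1, 0.2]
width: 0.0609
```

Call:
move_arm(
  hand=[0.4,0.4,0.4,0.4,0.4,0.4,0.4,0.4,0.4,0.4],
  dp=[
    [2,-2,20],
    [0,0,20],
    [0,0,20],
    [0,0,15],
    [0,0,15],
    [0,0,12],
    [0,0,10],
    [0,0,6],
    [0,0,2],
    [0,0,0],
  ],
  turn=[0,0,0,0,0,0,0,0,0,0],
)

```text
time_s: 17.32
ee_pos: [0.4366, -0.1816, 0.025]
eef_rot: [[-1.0, -0.002, -0.0], [-0.002, 1.0, 0.001], [0.0, 0.001, -1.0]]
ft_force: [0.3, 0.9, 0.6]
width: 0.0613
```

Call:
move_arm(
  hand=[-0.5,-0.5,-0.5,-0.5,-0.5,-0.5,-0.5,-0.5,-0.5,-0.5],
  dp=[
    [0,0,0],
    [0,0,0],
    [0,0,0],
    [0,0,0],
    [0,0,0],
    [0,0,0],
    [0,0,0],
    [0,0,-5],
    [0,0,-15],
    [0,0,-20],
  ],
  turn=[0,0,0,0,0,0,0,0,0,0],
)

```text
time_s: 18.15
ee_pos: [0.435, -0.1819, 0.0648]
eef_rot: [[-1.0, 0.0, -0.003], [0.0, 1.0, 0.002], [0.003, 0.002, -1.0]]
ft_force: [0.2, -1.1, -0.8]
width: 0.0248
```

Call:
move_arm(
  hand=[-0.5,-0.5,-0.5,-0.5,-0.5,-0.5,-0.5,-0.5,-0.5,-0.5],
  dp=[
    [0,0,-20],
    [0,0,-25],
    [0,0,-25],
    [-10,10,-15],
    [-20,25,0],
    [-24,33,0],
    [-24,33,0],
    [-24,33,0],
    [-24,33,0],
    [-20,30,0],
  ],
  turn=[0,0,0,0,0,0,0,0,0,0],
)

```text
time_s: 18.98
ee_pos: [0.5833, 0.0165, 0.1505]
eef_rot: [[-1.0, -0.001, 0.0], [-0.001, 1.0, 0.0], [-0.0, 0.0, -1.0]]
ft_force: [0.1, -0.3, -0.9]
width: 0.0248
```

Call:
move_arm(
  hand=[-0.5,-0.5,-0.5,-0.5,-0.5,-0.5,-0.5,-0.5,-0.5,-0.5],
  dp=[
    [-18,25,0],
    [-8,15,0],
    [0,3,0],
    [0,0,0],
    [0,0,20],
    [0,0,20],
    [0,0,15],
    [0,0,5],
    [0,0,0],
    [0,0,0],
  ],
  turn=[0,0,0,0,0,0,0,0,0,0],
)

```text
time_s: 19.82
ee_pos: [0.608, 0.0564, 0.0906]
eef_rot: [[-1.0, 0.001, -0.0], [0.001, 1.0, -0.0], [0.0, -0.0, -1.0]]
ft_force: [0.7, -0.2, -0.2]
width: 0.0246
```

Run:
```python
from h import *
p=look("green",8)
cv2.imwrite("pics/s8c.png",cv2.resize(p[110:260,180:380],(800,600),interpolation=2))
```

```text
tcp [0.6087 0.0565 0.0912] w 0.0246
green [268 186  11  10  86] [272.4 190.4] [0.617 0.057 0.145]
green [265 209  11   5  30] [269.8 211.5] [0.624 0.053 0.082]
green [256 219  32  25 190] [273.7 234.1] [0.635 0.071 0.005]
green [263 222  18  11 159] [271.1 227. ] [0.605 0.059 0.004]
green [289 222  19  25 183] [299.4 234.6] [0.634 0.128 0.005]
```

View pics/s8c.png

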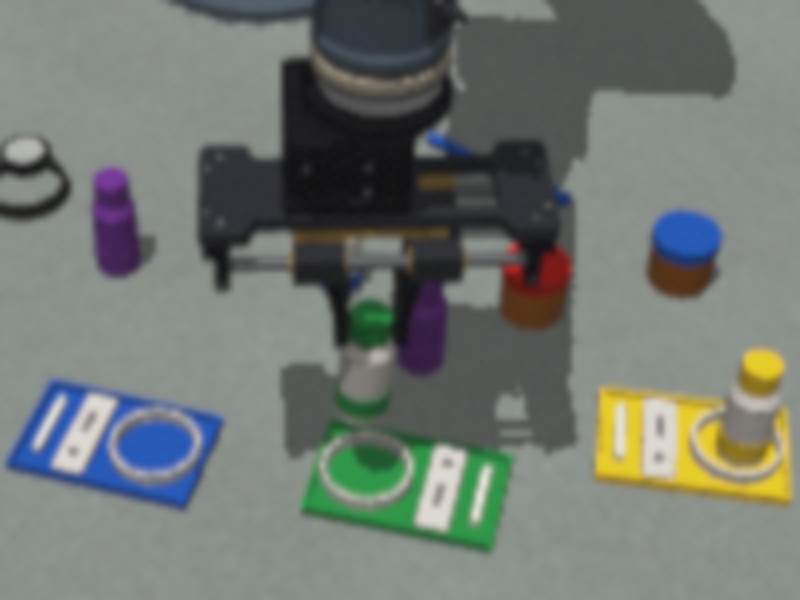

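Green hangs over its ring with a slight lean of about 0.06 rad, foot a few mm toward -y. I shift +3 mm in y, lower and release; it will right itself.

Call:
move_arm(
  hand=[-0.5,-0.5,-0.5,-0.5,-0.5,-0.5,-0.5,-0.5,-0.5,-0.5],
  dp=[
    [0,3,5],
    [0,0,12],
    [0,0,12],
    [0,0,10],
    [0,0,10],
    [0,0,6],
    [0,0,4],
    [0,0,2],
    [0,0,0],
    [0,0,0],
  ],
  turn=[0,0,0,0,0,0,0,0,0,0],
)

```text
time_s: 20.7
ee_pos: [0.6085, 0.0603, 0.0294]
eef_rot: [[-1.0, -0.0, 0.001], [-0.0, 1.0, 0.0], [-0.001, 0.0, -1.0]]
ft_force: [-0.5, 0.9, 0.1]
width: 0.0246
```

Call:
move_arm(
  hand=[-0.5,-0.4,-0.2,0.2,0.4,0.4,0.4,0.4,0.4,0.4],
  dp=[
    [0,0,0],
    [0,0,0],
    [0,0,0],
    [0,0,0],
    [0,0,0],
    [0,0,0],
    [0,0,0],
    [0,0,0],
    [0,0,0],
    [0,0,-5],
  ],
  turn=[0,0,0,0,0,0,0,0,0,0],
)

```text
time_s: 21.53
ee_pos: [0.6074, 0.0604, 0.0335]
eef_rot: [[-1.0, -0.0, -0.002], [-0.0, 1.0, 0.0], [0.002, 0.0, -1.0]]
ft_force: [-0.8, 0.8, -0.1]
width: 0.0597
```

Call:
move_arm(
  hand=[0.4,0.4,0.4,0.4,0.4,0.4,0.4,0.4,0.4,0.4],
  dp=[
    [0,0,-15],
    [0,0,-25],
    [0,0,-25],
    [0,0,-25],
    [20,0,-10],
    [35,-2,0],
    [35,-2,0],
    [35,-2,0],
    [35,-2,0],
    [18,-2,0],
  ],
  turn=[0,0,0,0,0,0,0,0,0,0],
)

```text
time_s: 22.37
ee_pos: [0.4245, 0.051, 0.1343]
eef_rot: [[-1.0, -0.001, -0.005], [-0.001, 1.0, 0.001], [0.005, 0.001, -1.0]]
ft_force: [-0.4, -0.3, -0.5]
width: 0.061
```

Run:
```python
from h import *
p=look("green",9);look("blue",95)
```

```text
tcp [0.4214 0.0511 0.134 ] w 0.0604
green [268 204   9  10  76] [272.2 208.4] [0.616 0.059 0.084]
green [256 219  52  28 374] [286.1 234.4] [0.635 0.098 0.005]
green [263 224  18   8  60] [270.5 227.9] [0.614 0.054 0.006]
tcp [0.4255 0.0508 0.1344] w 0.061
blue [287 144  35  17  98] [305.1 152.2] [0.315 0.18  0.009]
blue [261 157   9  10  71] [264.9 161.4] [0.437 0.05  0.078]
blue [343 163  17  13 178] [351.1 169. ] [0.435 0.289 0.044]
blue [260 179  10   4  26] [264.3 180.6] [0.445 0.048 0.016]
blue [ 20 198  59  17 281] [ 48.7 206. ] [ 0.525 -0.521  0.013]
blue [182 205  53  32 396] [205.6 222.8] [ 0.591 -0.112  0.005]
blue [207 209  10   8  28] [211.3 211.4] [ 0.546 -0.095  0.004]
blue [210 215  18  12 167] [218.3 220.9] [ 0.581 -0.075  0.004]
blue [  0 302  64  22 113] [ 30.9 312.8] [ 0.898 -0.399  0.12 ]
```

Green stands (cap at 0.616, 0.059, z 0.084). Last is the blue-capped bottle at (430,49); the blue-lidded jar at (430,289) is not it.

Call:
move_arm(
  hand=[0.4,0.4,0.4,0.4,0.4,0.4,0.4,0.4,0.4,0.4],
  dp=[
    [-3,-2,15],
    [0,0,20],
    [0,0,18],
    [0,0,15],
    [0,0,14],
    [0,0,12],
    [0,0,9],
    [0,0,4],
    [0,0,1],
    [0,0,0],
  ],
  turn=[0,0,0,0,0,0,0,0,0,0],
)

```text
time_s: 23.3
ee_pos: [0.4343, 0.0482, 0.0262]
eef_rot: [[-1.0, -0.0, 0.001], [-0.0, 1.0, -0.0], [-0.001, -0.0, -1.0]]
ft_force: [0.7, -0.4, -0.4]
width: 0.0606
```

Call:
move_arm(
  hand=[-0.5,-0.5,-0.5,-0.5,-0.5,-0.5,-0.5,-0.5,-0.5,-0.5],
  dp=[
    [0,0,0],
    [0,0,0],
    [0,0,0],
    [0,0,0],
    [0,0,0],
    [0,0,0],
    [0,0,0],
    [0,0,-5],
    [0,0,-15],
    [0,0,-20],
  ],
  turn=[0,0,0,0,0,0,0,0,0,0],
)

```text
time_s: 24.13
ee_pos: [0.4318, 0.0484, 0.0659]
eef_rot: [[-1.0, -0.0, -0.004], [-0.0, 1.0, 0.001], [0.004, 0.001, -1.0]]
ft_force: [-0.0, -0.4, -1.0]
width: 0.0242
```

Call:
move_arm(
  hand=[-0.5,-0.5,-0.5,-0.5,-0.5,-0.5,-0.5,-0.5,-0.5,-0.5],
  dp=[
    [0,0,-20],
    [0,0,-25],
    [0,0,-25],
    [-10,-8,-15],
    [-25,-20,0],
    [-30,-24,0],
    [-30,-24,0],
    [-30,-24,0],
    [-20,-17,0],
    [-8,-5,0],
  ],
  turn=[0,0,0,0,0,0,0,0,0,0],
)

```text
time_s: 24.97
ee_pos: [0.5899, -0.0772, 0.1516]
eef_rot: [[-1.0, 0.002, 0.004], [0.002, 1.0, -0.002], [-0.004, -0.002, -1.0]]
ft_force: [0.4, -0.6, -0.9]
width: 0.0244
```

Call:
move_arm(
  hand=[-0.5,-0.5,-0.5,-0.5,-0.5,-0.5,-0.5,-0.5,-0.5,-0.5],
  dp=[
    [-2,-1,0],
    [0,0,0],
    [0,0,15],
    [0,0,20],
    [0,0,15],
    [0,0,10],
    [0,0,0],
    [0,0,0],
    [0,0,0],
    [0,0,0],
  ],
  turn=[0,0,0,0,0,0,0,0,0,0],
)

```text
time_s: 25.8
ee_pos: [0.5889, -0.0747, 0.0924]
eef_rot: [[-1.0, -0.001, 0.002], [-0.001, 1.0, -0.001], [-0.002, -0.001, -1.0]]
ft_force: [1.2, -0.1, -0.7]
width: 0.0242
```

Run:
```python
from h import *
p=look("blue",10)
```

```text
tcp [ 0.5889 -0.0748  0.0924] w 0.0242
blue [287 144  35  17  96] [305.1 152.2] [0.316 0.178 0.009]
blue [343 163  17  13 178] [351.1 169. ] [0.436 0.289 0.044]
blue [210 180  11  11 100] [215.3 184.7] [ 0.593 -0.074  0.145]
blue [ 20 198  59  17 282] [ 48.7 206. ] [ 0.524 -0.521  0.013]
blue [211 203  13   6  38] [217.2 205.6] [ 0.601 -0.072  0.082]
blue [182 205  54  32 399] [205.5 222.7] [ 0.591 -0.113  0.005]
blue [209 209   6   5  17] [211.1 211. ] [ 0.544 -0.095  0.005]
blue [210 216  18  11 164] [218.2 221. ] [ 0.58  -0.075  0.004]
blue [  0 302  66  23 136] [ 31.  312.9] [ 0.896 -0.399  0.119]
```

Blue's axis is ≈(0.586,-0.073), over the well at (0.585,-0.075). I'll lower and release.

Call:
move_arm(
  hand=[-0.5,-0.5,-0.5,-0.5,-0.5,-0.5,-0.5,-0.5,-0.5,-0.5],
  dp=[
    [0,-1,5],
    [0,0,12],
    [0,0,12],
    [0,0,10],
    [0,0,10],
    [0,0,6],
    [0,0,4],
    [0,0,2],
    [0,0,0],
    [0,0,0],
  ],
  turn=[0,0,0,0,0,0,0,0,0,0],
)

```text
time_s: 26.68
ee_pos: [0.5886, -0.0758, 0.0304]
eef_rot: [[-1.0, -0.0, 0.001], [-0.0, 1.0, -0.0], [-0.001, -0.0, -1.0]]
ft_force: [0.4, -0.1, -0.7]
width: 0.0245
```

Call:
move_arm(
  hand=[-0.5,-0.4,-0.2,0.2,0.4,0.4,0.4,0.4,0.4,0.4],
  dp=[
    [0,0,0],
    [0,0,0],
    [0,0,0],
    [0,0,0],
    [0,0,0],
    [0,0,0],
    [0,0,0],
    [0,0,0],
    [0,0,0],
    [0,0,-5],
  ],
  turn=[0,0,0,0,0,0,0,0,0,0],
)

```text
time_s: 27.52
ee_pos: [0.5875, -0.0754, 0.0346]
eef_rot: [[-1.0, -0.0, -0.002], [-0.0, 1.0, 0.001], [0.002, 0.001, -1.0]]
ft_force: [1.1, -0.7, 0.1]
width: 0.0604
```

Call:
move_arm(
  hand=[0.4,0.4,0.4,0.4,0.4,0.4,0.4,0.4,0.4,0.4],
  dp=[
    [0,0,-15],
    [0,0,-25],
    [0,0,-25],
    [0,0,-25],
    [20,0,-20],
    [35,0,-20],
    [35,0,-20],
    [35,0,-10],
    [30,0,0],
    [0,0,0],
  ],
  turn=[0,0,0,0,0,0,0,0,0,0],
)

```text
time_s: 28.35
ee_pos: [0.4262, -0.0736, 0.1956]
eef_rot: [[-1.0, 0.0, -0.006], [0.0, 1.0, 0.002], [0.006, 0.002, -1.0]]
ft_force: [0.5, 0.2, -0.1]
width: 0.0608
```

Run:
```python
from h import *
p,d=arm.camera("top"); cv2.imwrite("pics/top9.png",p); K,R,t=cam("top")
q,_=arm.camera("scene"); cv2.imwrite("pics/fin.png",np.vstack([cv2.resize(q[130:260,100:400],(690,299),interpolation=2),cv2.resize(p[120:250,90:420],(690,272),interpolation=2)]))
for c in ("red","yellow","green","blue"):
    for s,ce,m in blobs(p,c,60):
        P=R.T@(np.median(d[m])*np.linalg.solve(K,[*ce,1])-t)
        if s[4]<520: print(c,s[4],ce.round(1),(P*1000).round(0))
```

```text
red 197 [379.9 174.8] [ 569. -280.    5.]
red 405 [169.  221.7] [457. 181.  44.]
red 169 [225.1 287.6] [314.  60.   9.]
yellow 331 [  4.4 117.8] [685. 571.   1.]
yellow 200 [126.2 160.1] [593. 289.   5.]
green 256 [228.7 154.2] [610.  59.   8.]
blue 282 [288.3 165.9] [586. -75.   7.]
blue 468 [484.5 200. ] [ 516. -509.   14.]
blue 393 [118.4 233.8] [429. 289.  44.]
blue 235 [172.4 288.4] [310. 176.   9.]
```

View pics/fin.png

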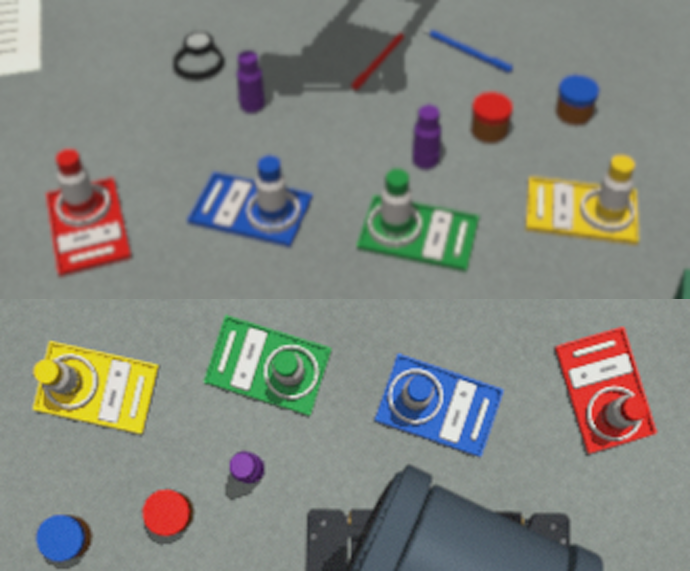

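All four bottles stand in their rings, and the jars haven't moved. One last numeric check of the cap tops by depth, then I hand in.

Run:
```python
from h import *
p,d=arm.camera("top"); K,R,t=cam("top")
v,u=np.mgrid[:384,:512]; W=(np.stack([u*d,v*d,d],-1)@np.linalg.inv(K).T-t)@R
ok=True
for c,w in dict(red=(570,-287),yellow=(595,296),green=(609,59),blue=(585,-75)).items():
    m=(abs(W[...,2]-.083)<.006)&(np.hypot(W[...,0]-w[0]/1e3,W[...,1]-w[1]/1e3)<.04)
    q=W[m].mean(0)*1000; e=np.hypot(*(q[:2]-w)); ok&=e<8; print(c,m.sum(),q.round(1),"err",e.round(1))
print(arm.get_obs()["time_s"])
if ok: print(arm.finish_job())
```

```text
red 116 [ 569.1 -289.4   84. ] err 2.5
yellow 116 [594.9 295.7  84. ] err 0.4
green 113 [608.3  58.4  84.5] err 0.9
blue 111 [584.8 -75.5  84.2] err 0.5
28.5
the job is handed in; nothing more can be done
None
```

I stood the red, yellow, green and blue bottles in the ringed wells of their own trays, in that order, and let go of each before taking the next. The job was handed in at 28.5 s; it reports no verdict.

- **Final placement:** depth from the top camera put the cap tops 2.5, 0.4, 0.9 and 0.5 mm from the ring centres (red, yellow, green, blue). All were about 84 mm high, so the bottles are upright on the tray floors.
- **Jars:** both measured within about 1 mm of where they started. The purple bottles were not touched.
- **One disagreement:** I aimed for the bottle bodies, but the grip closed on the 25 mm caps. The fingertips seemed to sit about 25 mm higher than the reported TCP. The cap grip held well, so I kept it for all four. Green hung with a slight lean of about 0.06 rad while carried and stood upright once released.

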